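Blow off the gauge anvil, then hold the stylus lifted to the set post

ROBOT

A 7-joint arm with a two-finger parallel gripper is mounted at the origin on the work surface. World frame = base frame: x ahead of the robot, y to its left, z up, the work surface at z = 0. Lengths are in m, angles in degrees, forces in N, time in s.
With the tool pointing down it reaches from about 0.425 to 0.875 m from the base axis. Payload 4.7 kg.
Tool frame: the origin (TCP) lies between the finger pads; the fingertips stand 8 mm ahead of it and the grasp point (between the pads) lies 11 mm behind it; x points along the fingers, z is the direction in which the jaws open and shut, and the axes are right-handed (so a half turn about x gives the same grasp; the last joint's range is limited). The gripper opens to 87 mm and grips with 3 to 60 N. Pads are 19 mm wide; open, the fingers measure 117 mm over their backs; the gripper's body (75 mm by 190 mm) begins 51 mm behind the grasp point.
Start: joints at [-73.218, 18.392, -4.016, 83.108, 1.295, 78.541, -3.26], TCP at [0.179, 0.625, 0.231] pointing down, gripper open.
Joint ranges: [-163.93, 163.93], [-17.29, 119.83], [-79.2, 71.16], [3.27, 140.29], [-89.18, 269.18], [5.43, 117.66], [-154.24, 154.24]. Speed limits (degrees/s): [147.25, 147.25, 180, 180, 180, 180, 180].

INTERFACE

Orientations are given as [roll, pitch, yaw] about the fixed x, y, z axes, in that order (R = Rz(yaw) Ry(pitch) Rx(roll)).
In Python, from cell import telemetry, vision, sign_off gives the robot as it stands. The module is installed in compiled form; this text tells all that it offers.
- The arm moves only by the tool drive_tool, never from a script. Its arguments are lists of equal length, an entry for each row: "offset": the shift along the tool's x, y, z in m, a list of three; "angular": the turn, a rotation vector about the tool's x, y, z in rad, a list of three. A call has 1 to 10 rows; each row is the pose to reach, as a shift and turn from the pose measured when the call began, along the tool's axes at that moment; what a row does not reach only later rows make up. A row lasts 1/8 s, in which the tool goes at most 62.5 mm and 10.7 degrees, less where a joint would pass 70% of its speed; a pose out of reach is approached as far as the arm can. A call with a gripper value outside its range is refused whole. "fingers" is the closure, from -1 (fully open) to 1 (shut), set as the call begins (left out, the last holds). The fingers move at their own pace and stop on an object; "squeeze" is the grip in N (left out, the last holds). Time passes only in rows, so rows that repeat a pose let the fingers close. It gives the time, the measured TCP pose, the force and the opening at its end, in the units of the state.
- telemetry.get_obs(): the state, without advancing time (a new reading comes with each control period).
- vision.read_camera(name): name is "side" or "top"; returns a dict with "pixels" (420x560x3 uint8, red, green, blue), "intrinsics" (3x3 intrinsics, pixels), "world_from_camera" (4x4, takes a point from camera to world coordinates). Camera axes: x right, y up, looking along -z (the intrinsics and any distortion apply to the point x, -y, -z); pixel columns grow to the right and rows downward; lengths in m; the calibration is good to about 2 mm. A picture is of the moment at which its call begins. There is no depth.
- sign_off(): hands the job in, once; it reports no verdict.
The state is a dict: "time_s": time; "qpos": joint angles; "joint_velocities": joint speeds; "effort": joint torques, N m; "tool_pos": TCP position; "tool_rot": TCP orientation; "force": force on the tool from outside, world axes, zero at the start; "wrist_torque": the same for the moment, N m; "grip_width": finger opening in m.
Only numpy, scipy, OpenCV 4.12 (cv2) and the standard library are available. Lean on these libraries where they do the work, as an engineer would, in place of code of your own. Each camera call takes 0.05 s, during which the arm holds its last target.

TASK

Clear the dial gauge's anvil with the bench air gun: squeeze its trigger fully against the handle between the two fingers, then let go so that it springs back. Then press the gauge's lift paddle down with the fingertips until the middle of its top is level with the top of the slim post just beyond its end, and finish while still holding it there, so that the stylus stays lifted for the next part. Never press the paddle right down to its stop, do not shift the post, and leave the steel block, the oil bottle and the ring where they stand.

Things in the scene. Friction and masses are not known exactly. Their poses are not given: they have to be found in the camera images.
- gun_grip (a point): Squeeze here: point on the axis of the fixed air gun's handle, a level round aluminium bar 24 mm thick, 110 mm above the plate. Axes: x level from handle to trigger, y back along the handle away from the nozzle, z up. At this y the handle's far face is at x = -12 mm, the trigger's outer face at x = 33 mm (rest) or 19 mm (fully squeezed). Free above and 75 mm below; stand's clamp from y = 53 mm.
- trigger (a joint): Air gun trigger, rad: 0 at rest (sprung out), grows as squeezed to the handle, 0.22 at its stop. Flat steel bar 5 mm thick, 18 mm high, 98 mm long, level with the handle and beside it; vertical hinge at x = 16.5, y = -65 mm from gun_grip, free end towards +y. Takes 3 to 10 N beside gun_grip.
- gun: The fixed air gun and its stand: handle with a bent nozzle pointing to the gauge; origin on the plate's top, 110 mm below the handle's axis and 20 mm to the nozzle's side of gun_grip; axes as for gun_grip.
- paddle_top (a point): Centre of the top face of the gauge's black lift paddle, 34 x 36 x 8 mm, at the end of a steel lever that sticks out sideways from the gauge's head; at rest 14 to 34 mm above the post's top. Moves and tips with the lever: y points along the lever to the gauge, z out of the top face.
- lift_lever (a joint): Gauge lift lever, rad: 0 at rest (sprung up, paddle's outer end raised 0.15 rad), grows as the paddle is pressed down, 0.42 at its stop. Paddle's centre is 120 mm from the level hinge: 0.1 rad is 12 mm. Pressing takes about 2.5 N at first, 3.5 to 6 N about the set height, 8 N at the stop; it springs up when let go. The stylus rises 3 mm for each 0.1 rad.
- post_top (a point): Centre of the flat cap (20 mm across) on top of the slim steel post 45 mm beyond the paddle's centre, away from the gauge, with 18 mm of air between paddle and cap. Its height is set differently each time and stays unless pushed hard. z up; x and y as for the gauge.
- gauge: Gauge stand, fixed on the plate; origin under its base's centre, on the plate's top, 40 mm over the bench. x points from its column to its dial, y to the air gun. Base 130 x 100 mm; column 24 mm thick, 230 mm high at x = -45 mm; dial head up to 214 mm high at x = 0 to 45, y = -29 to 29 mm; lever hinge at x 30, y -30, z 125 mm; paddle at x 30, y -149 mm; post at x 30, y -195 mm.
- parallel_mid (a point): Centre of a loose steel block, 70 x 18 x 32 mm high, standing on the plate; leave it alone.
- oil_mid (a point): Centre of a loose amber oil bottle, 44 mm across and 100 mm high, standing on the plate; leave it alone.
- setring_mid (a point): Centre of a loose steel ring, 54 mm across and 22 mm high, lying on the plate; leave it alone.

How it is judged (in metres and radians):
On the way, in this order (a step that is already met when the one before it is completed fails the run):
1. the trigger is squeezed fully between the fingers, one on the handle and one on the trigger (value of joint trigger above 0.18 rad and contact force between gun_c0 and the fingers above 1 N), for 0.2 s.
2. the trigger is let go and has sprung back (value of joint trigger below 0.03 rad and contact force between gun_c0 and the fingers below 0.2 N), for 0.2 s.
At the end, for the whole second after the job is handed in: The fingers are holding the paddle down at rest (pushing with more than 1.5 N), the middle of its top level with the post's top to within 5 mm; the trigger is sprung back; the post has not shifted by 3 mm nor the loose things by 20 mm (z of paddle_top in the frame of post_top between -0.005 and 0.005 m and contact force between lift_lever_c1 and the fingers above 1.5 N and velocity of joint lift_lever between -0.05 and 0.05 rad/s and value of joint trigger below 0.03 rad and distance of post_top from where it was at the start of the episode below 0.003 m and distance of each of parallel_mid, oil_mid, setring_mid from where it was at the start of the episode below 0.02 m); the arm keeps its last pose, push and grip.
It fails at once if the paddle is pressed down to its stop (value of joint lift_lever above 0.39 rad).
It fails at once if the post is shifted (distance of post_top from where it was at the start of the episode above 0.003 m).
It fails at once if a loose thing is displaced (distance of any of parallel_mid, oil_mid, setring_mid from where it was at the start of the episode above 0.02 m).
It also fails if it takes over 56 s, if anything falls off the work surface, if the arm or the gripper's body presses on something with over 40 N, if the wrist force passes 120 N, or if a joint passes its speed limit or range.

## Working session

There is one attempt and no reset: what is moved stays moved. The work goes in short steps, Python scripts to look and compute and a tool call to move; the robot and the scene stay as the last step left them, time stands still between calls to the robot, and variables do not carry over. Pictures are saved under pics/ and viewed, and the job is handed in when it is done.

Besides the shell and the picture viewer there is one more tool, called after ">>>" as name(argument=value, ...) on one line, values as JSON. drive_tool: Moves the arm, as the interface text tells. Its arguments: {"type":"object","properties":{"offset":{"type":"array"},"angular":{"type":"array"},"fingers":{"type":"number"},"squeeze":{"type":"number"}},"required":["offset","angular"]}

```bash
mkdir -p pics; python3 - <<'E'
from cell import telemetry, vision
import cv2,numpy as np,pickle
o=telemetry.get_obs()
for k in o: print(k,np.round(o[k],4))
for n in ("side","top"):
    c=vision.read_camera(n); pickle.dump(c,open(n+".pkl","wb"))
    print(n,c.keys(),np.round(c["intrinsics"],1),np.round(c["world_from_camera"],4))
    cv2.imwrite(f"pics/{n}0.png",cv2.resize(c["pixels"][:,:,::-1],(800,600)))
E
```

```text
time_s 0.0
qpos [-73.2175  18.4392  -4.0143  83.1744   1.2953  78.5402  -3.2622]
joint_velocities [-0.0293  0.0427 -0.0128 -0.1348  0.0622 -0.0412 -0.0169]
effort [ 8.00000e-04 -4.91303e+01 -4.03700e-01 -3.12533e+01 -6.41000e-02
  4.37000e-02  2.00000e-04]
tool_pos [0.1788 0.6244 0.2295]
tool_rot [-176.6466   89.8912 -102.6227]
force [ 0.3514 -0.674   0.1088]
wrist_torque [ 0.045   0.004  -0.0416]
grip_width 0.0873
side dict_keys(['pixels', 'intrinsics', 'world_from_camera']) [[535.7   0.  271.7]
 [  0.  535.7 213.4]
 [  0.    0.    1. ]] [[ 9.738e-01  1.244e-01 -1.905e-01  3.491e-01]
 [-2.275e-01  5.290e-01 -8.176e-01 -9.047e-01]
 [-9.000e-04  8.395e-01  5.434e-01  7.799e-01]
 [ 0.000e+00  0.000e+00  0.000e+00  1.000e+00]]
top dict_keys(['pixels', 'intrinsics', 'world_from_camera']) [[457.    0.  281. ]
 [  0.  457.  206.1]
 [  0.    0.    1. ]] [[-0.1637  0.9656 -0.2018  0.43  ]
 [-0.9865 -0.1613  0.0288  0.011 ]
 [-0.0048  0.2038  0.979   0.9377]
 [ 0.      0.      0.      1.    ]]
```

View pics/side0.png

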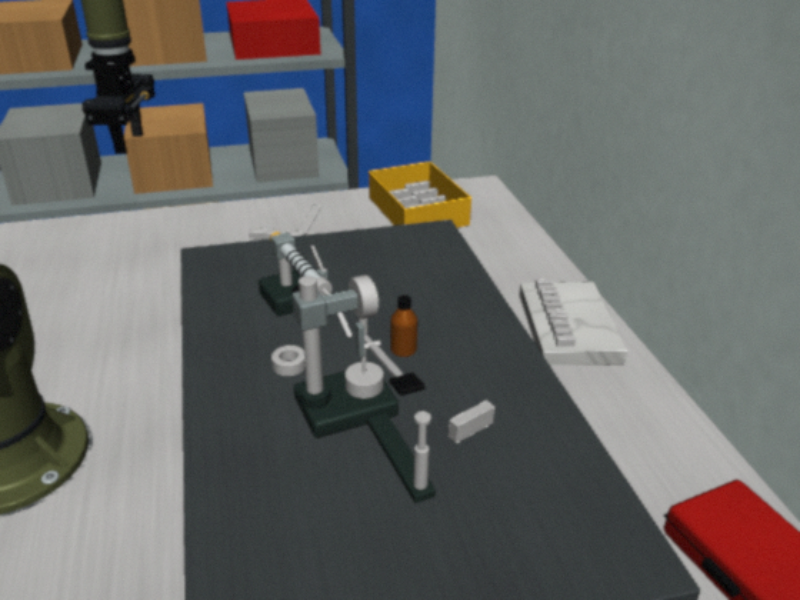

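View pics/top0.png

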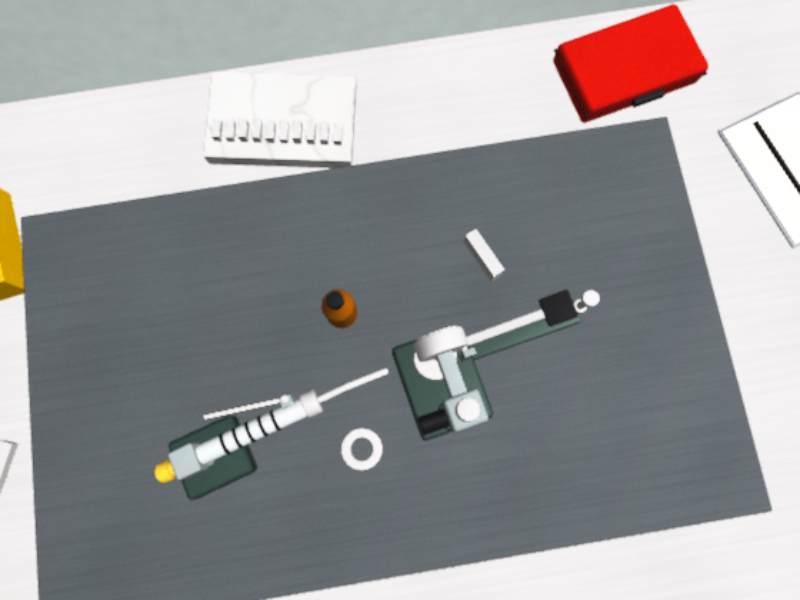

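The top view shows the air gun at about (165–390, 370–480), with the trigger bar from (205,416) to (288,402). The gauge is at (440,370), the paddle at (558,307), the post cap at (591,298), the bottle at (340,308), the ring at (362,450) and the block at (485,254). The side view shows the same items, with the post cap at (423,418) and the paddle at (407,383).

```bash
python3 - <<'E'
import cv2,pickle
c=pickle.load(open("top.pkl","rb"))["pixels"][:,:,::-1]
s=pickle.load(open("side.pkl","rb"))["pixels"][:,:,::-1]
def cr(im,x,y,w,h,f,n):
    cv2.imwrite(n,cv2.resize(im[y:y+h,x:x+w],None,fx=f,fy=f,interpolation=cv2.INTER_CUBIC))
cr(c,100,250,180,110,4,"pics/tg.png")
cr(c,290,190,140,110,5,"pics/tp.png")
cr(s,170,140,160,120,5,"pics/sg.png")
cr(s,220,200,140,110,5,"pics/sp.png")
E
```

```text
(no output)
```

View pics/tg.png

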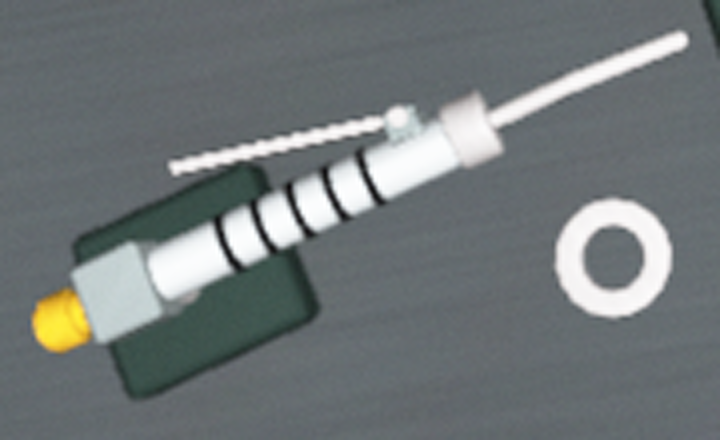

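View pics/tp.png

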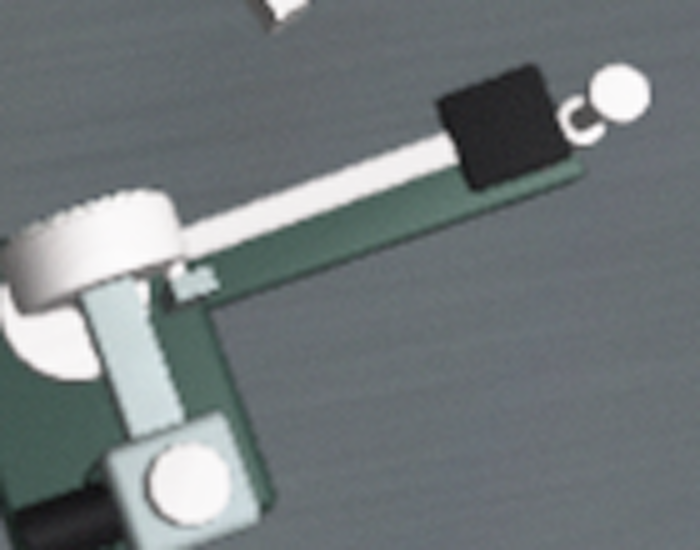

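View pics/sg.png

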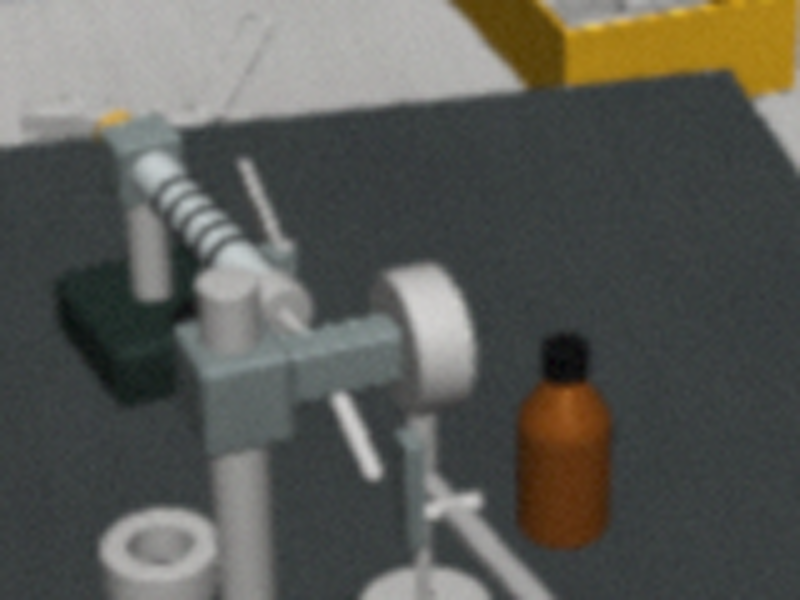

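View pics/sp.png

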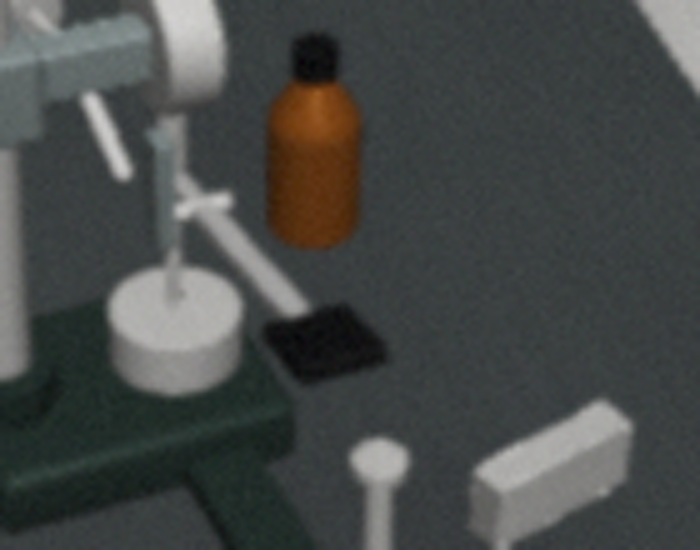

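```bash
cat > h.py <<'E'
import cv2,pickle,numpy as np
C={n:pickle.load(open(n+".pkl","rb")) for n in("top","side")}
def ray(n,p):
    c=C[n];K=c["intrinsics"];T=c["world_from_camera"]
    d=np.array([(p[0]-K[0,2])/K[0,0],-(p[1]-K[1,2])/K[1,1],-1.])
    d=T[:3,:3]@d; return T[:3,3],d/np.linalg.norm(d)
def onz(n,p,z):
    o,d=ray(n,p); return o+d*(z-o[2])/d[2]
def tri(a,b):
    o1,d1=ray("top",a);o2,d2=ray("side",b)
    s=np.linalg.lstsq(np.c_[d1,-d2],o2-o1,rcond=None)[0]
    p,q=o1+s[0]*d1,o2+s[1]*d2
    return (p+q)/2,np.linalg.norm(p-q)
def proj(n,P):
    c=C[n];K=c["intrinsics"];T=c["world_from_camera"]
    q=T[:3,:3].T@(np.asarray(P)-T[:3,3]); return np.array([K[0,0]*q[0]/-q[2]+K[0,2],K[1,1]*-q[1]/-q[2]+K[1,2]])
def cf(u,f,off): return (np.array(u)+.5)/f-.5+np.array(off)
E
python3 - <<'E'
from h import *
np.set_printoptions(precision=4,suppress=True)
g=lambda n:cv2.cvtColor(C[n]["pixels"],cv2.COLOR_RGB2GRAY)
# cap
def blob(n,x,y,r,th,inv=False):
    G=g(n)[y-r:y+r+1,x-r:x+r+1].astype(np.uint8)
    m=((G<th) if inv else (G>th)).astype(np.uint8)
    k,l,s,c=cv2.connectedComponentsWithStats(m)
    i=l[r,r]; return c[i]+[x-r,y-r],s[i],(l==i),(x-r,y-r)
t=blob("top",*cf((620,93),5,(290,190)).round().astype(int),9,190)
print("cap top",t[0],t[1])
m=t[2].astype(np.uint8); m=cv2.morphologyEx(m,cv2.MORPH_OPEN,cv2.getStructuringElement(2,(7,7)))
ys,xs=np.nonzero(m); print(xs.mean()+t[3][0],ys.mean()+t[3][1],len(xs))
tc=cf((620,93),5,(290,190)); sc=cf((380,455),5,(220,200))
print("post",tc,sc,tri(tc,sc), tri((xs.mean()+t[3][0],ys.mean()+t[3][1]),sc))
# paddle corners
T4=[(437,102),(534,64),(574,153),(477,190)]
S4=[(264,333),(345,305),(387,350),(305,373)]
b=blob("top",*cf((505,128),5,(290,190)).round().astype(int),20,45,True)
cnt=cv2.findContours(b[2].astype(np.uint8),0,2)[0][0]; r=cv2.minAreaRect(cnt); print("pad rect",np.array(r[0])+b[3],r[1:],b[0])
for a in T4: print(cf(a,5,(290,190)))
# gun
W=cf
hp=[onz("top",W(p,4,(100,250)),.15) for p in [(229,246),(371,176)]]
hin=onz("top",W((398,117),4,(100,250)),.159); fe=onz("top",W((172,168),4,(100,250)),.159)
d=(hp[0]-hp[1]);d/=np.linalg.norm(d)
print("handle",hp,"y axis yaw",np.degrees(np.arctan2(d[1],d[0])))
n=np.array([-d[1],d[0],0]) 
for nm,p in(("hinge",hin),("free",fe),("clamp",onz("top",W((160,275),4,(100,250)),.16))):
    v=p-hp[0]; print(nm,p,"along",v@d,"perp",v@n)
for i in range(4):
    for th in[0]: print(i,cf(S4[i],5,(220,200)))
E
```

```text
cap top [413.5534 208.0194] [  3   4  12  11 103]
413.55445544554453 208.01980198019803 101
post [413.6 208.2] [295.6 290.6] (array([ 0.5471, -0.2346,  0.171 ]), np.float64(1.9914298398620144e-05)) (array([ 0.5472, -0.2345,  0.171 ]), np.float64(0.00033110743161926276))
pad rect [389.9828 215.2069] ((19.683704376220703, 20.6121826171875), 68.19859313964844) [389.3113 214.9669]
[377. 210.]
[396.4 202.4]
[404.4 220.2]
[385.  227.6]
handle [array([0.4487, 0.2234, 0.15  ]), array([0.4676, 0.1608, 0.15  ])] y axis yaw 106.82492820794013
hinge [0.4896 0.1448 0.159 ] along -0.08705326251130382 perp -0.01639324065711381
free [0.4842 0.2411 0.159 ] along 0.006690695583810147 perp -0.03906397559925162
clamp [0.4415 0.2502 0.16  ] along 0.027740846510633462 perp -0.0008576373495425043
0 [272.4 266.2]
1 [288.6 260.6]
2 [297.  269.6]
3 [280.6 274.2]
```

```bash
cat > mv.py <<'E'
import numpy as np
from scipy.spatial.transform import Rotation as R
from cell import telemetry
np.set_printoptions(precision=4,suppress=True)
def state(v=True):
    o=telemetry.get_obs(); p=np.array(o["tool_pos"]); r=R.from_euler("xyz",o["tool_rot"],degrees=True)
    if v: print("t",o["time_s"],"p",p,"w",o["grip_width"],"F",np.array(o["force"]),"\nq",np.array(o["qpos"]),"\n",r.as_matrix())
    return p,r,o
def rot(yaw_jaw,tilt=None):
    x=np.array([0,0,-1.]); z=np.array([np.cos(yaw_jaw),np.sin(yaw_jaw),0]); return R.from_matrix(np.c_[x,np.cross(z,x),z])
def delta(goal,gr):
    p,r,o=state(False); return r.inv().apply(np.array(goal)-p),(r.inv()*gr).as_rotvec()
E
python3 - <<'E'
from mv import *
state()
for a in(16.8,196.8):
    print(a,*delta([.4556+.957*.0035,.2004+.289*.0035,.231],rot(np.radians(a))))
E
```

```text
t 0.1 p [0.1788 0.6244 0.2296] w 0.08698468167626998 F [ 0.1333 -0.5695 -0.3608] 
q [-73.2187  18.4349  -4.0171  83.168    1.2971  78.5402  -3.2605] 
 [[-0.0004 -0.9614  0.2751]
 [-0.0017  0.2751  0.9614]
 [-1.     -0.0001 -0.0017]]
16.8 [-0.0008 -0.3857 -0.3296] [ 0.9988 -0.0015  0.001 ]
196.8 [-0.0008 -0.3857 -0.3296] [-2.1427 -0.0011 -0.0018]
```

>>> drive_tool(offset=[[0, -0.0386, -0.033], [0, -0.077, -0.066], [0, -0.116, -0.099], [0, -0.154, -0.132], [0, -0.193, -0.165], [0, -0.231, -0.198], [0, -0.27, -0.231], [0, -0.309, -0.264], [0, -0.347, -0.297], [0, -0.386, -0.33]], angular=[[0.1, 0, 0], [0.2, 0, 0], [0.3, 0, 0], [0.4, 0, 0], [0.5, 0, 0], [0.6, 0, 0], [0.7, 0, 0], [0.8, 0, 0], [0.9, 0, 0], [1.0, 0, 0]], fingers=-1, squeeze=20)

```text
time_s: 1.35
tool_pos: [0.4595, 0.1994, 0.2299]
tool_rot: [-129.5, 89.9, -112.9]
force: [0.4, -0.5, -0.4]
grip_width: 0.087
```

```bash
python3 - <<'E'
from mv import *
from cell import vision
import cv2
state()
print(*delta([.459,.2014,.138],rot(np.radians(16.8))))
for n in("top","side"):
    c=vision.read_camera(n)["pixels"][:,:,::-1]; 
    c=c[230:370,80:290] if n=="top" else c[80:240,140:340]
    cv2.imwrite(f"pics/{n}1.png",cv2.resize(c,None,fx=3.7,fy=3.7))
E
```

```text
t 1.35 p [0.4595 0.1994 0.2299] w 0.08701984593452354 F [ 0.4012 -0.549  -0.3953] 
q [-46.7456  -0.2526  20.2515 104.5268   0.1559  75.7846  -9.9769] 
 [[-0.0007 -0.285   0.9585]
 [-0.0016  0.9585  0.2849]
 [-1.     -0.0013 -0.0011]]
[0.0919 0.0022 0.0002] [-0.0043 -0.0011  0.0013]
```

View pics/side1.png

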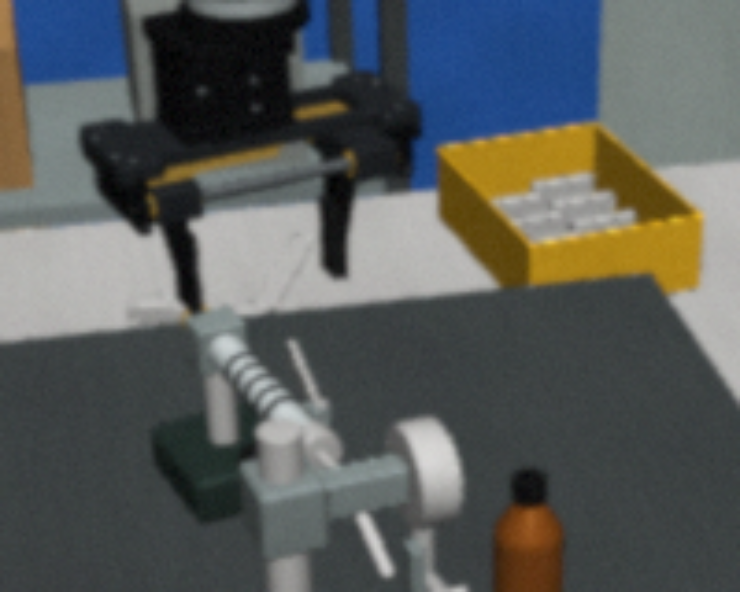

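View pics/top1.png

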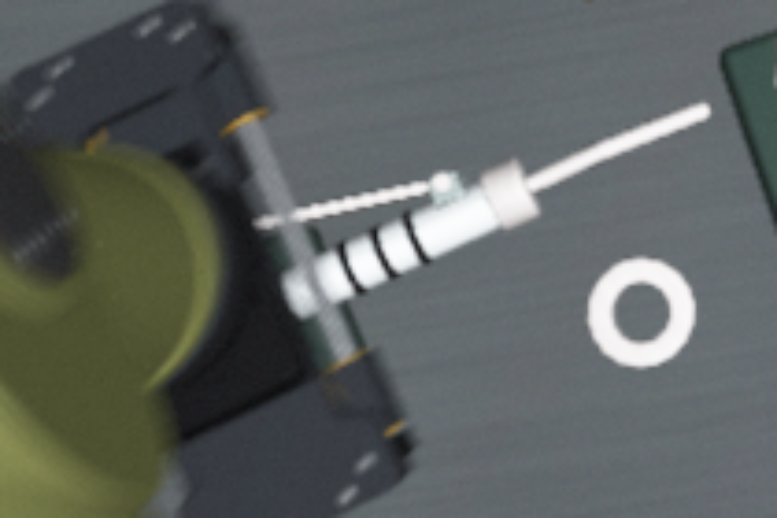

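```bash
python3 - <<'E'
from h import *
for P in([.4556,.2004,.15],[.4595,.1994,.222]):
    s=proj("side",P);t=proj("top",P)
    print(s,(s-[140,80])*3.7,t,(t-[80,230])*3.7)
c=C["top"]["pixels"][:,:,::-1][230:370,80:290];s=C["side"]["pixels"][:,:,::-1][80:240,140:340]
a=cv2.resize(c,None,fx=3.7,fy=3.7);b=cv2.resize(s,None,fx=3.7,fy=3.7)
g=np.array([.4556,.2004,.15]);X=np.array([.957,.289,0]);Y=np.array([-.289,.957,0])
for q,col in(((0,0),(0,0,255)),((0,53),(0,255,0)),((16.5,-65),(255,0,0)),((40,33),(255,0,255)),((0,-60),(0,255,255))):
    P=g+X*q[0]/1e3+Y*q[1]/1e3
    for im,n,o in((a,"top",(80,230)),(b,"side",(140,80))):
        cv2.circle(im,tuple(((proj(n,P)-o)*3.7).astype(int)),4,col,-1)
cv2.imwrite("pics/ov_t.png",a);cv2.imwrite("pics/ov_s.png",b)
E
```

```text
[209.47062163 184.20965133] [257.04130005 385.57570991] [169.98607991 304.69900643] [332.94849567 276.38632379]
[209.20921279 156.90585462] [256.07408731 284.5516621 ] [158.96170004 302.37801394] [292.15829015 267.79865157]
```

View pics/ov_t.png

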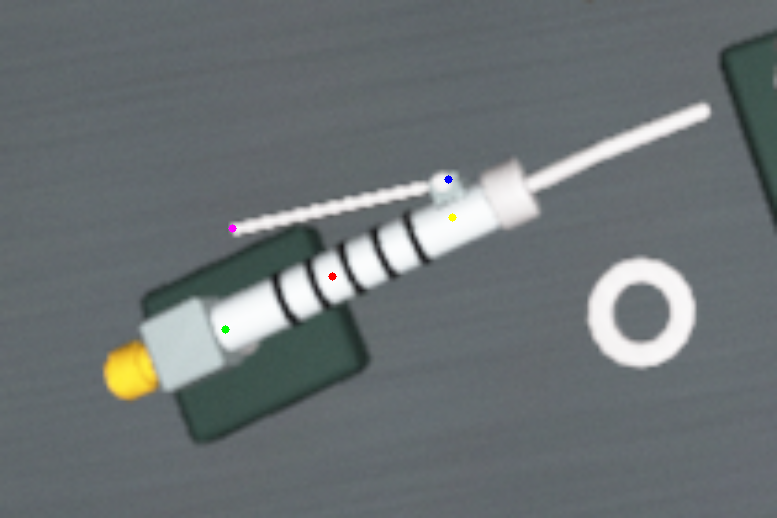

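View pics/ov_s.png

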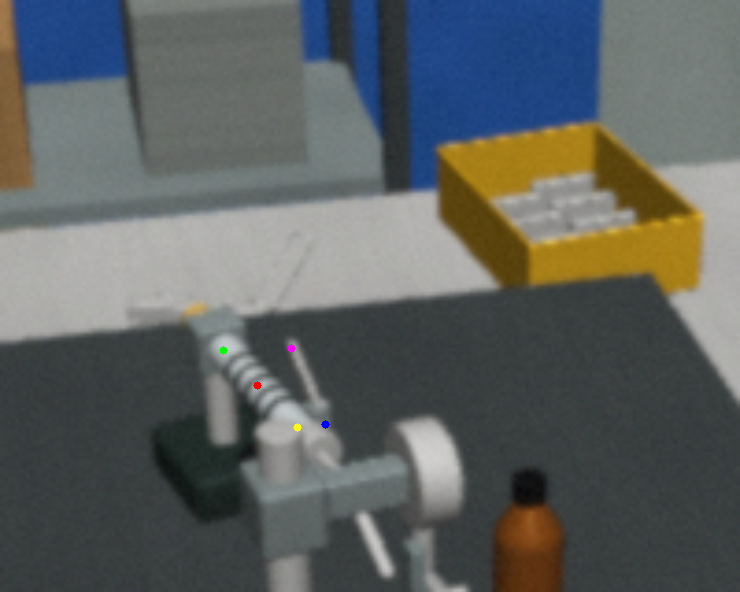

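The side and top overlays agree: gun_grip (red), the clamp start and the free end all land on the matching features. I'm going down.

>>> drive_tool(offset=[[0.02, 0.002, 0], [0.045, 0.002, 0], [0.07, 0.002, 0], [0.085, 0.002, 0], [0.092, 0.002, 0], [0.092, 0.002, 0]], angular=[[0, 0, 0], [0, 0, 0], [0, 0, 0], [0, 0, 0], [0, 0, 0], [0, 0, 0]])

```text
time_s: 2.2
tool_pos: [0.4616, 0.1962, 0.1381]
tool_rot: [-95.8, 89.8, -79.7]
force: [-0.4, -0.8, -0.1]
grip_width: 0.0871
```

```bash
python3 - <<'E'
from mv import *
from cell import vision
import cv2
state()
c=vision.read_camera("side")["pixels"][:,:,::-1]
cv2.imwrite("pics/side2.png",cv2.resize(c[80:240,140:340],None,fx=3.7,fy=3.7))
E
```

```text
t 2.2 p [0.4616 0.1962 0.1381] w 0.0870804326723045 F [-0.4268 -0.8239 -0.0972] 
q [-46.0663   4.1099  20.7205 111.2501  -1.3413  64.9751  -8.7406] 
 [[ 0.0008 -0.2771  0.9609]
 [-0.0042  0.9608  0.2771]
 [-1.     -0.0043 -0.0004]]
```

View pics/side2.png

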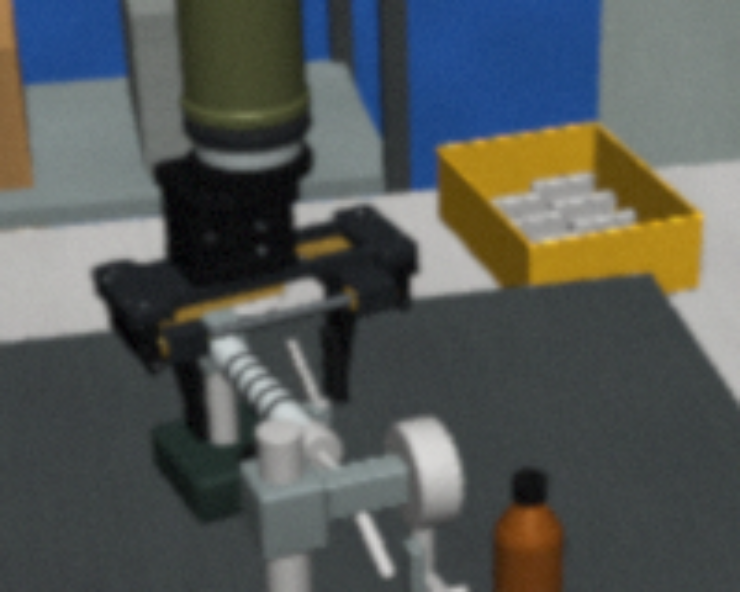

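>>> drive_tool(offset=[[0, 0.003, -0.001], [0, 0.003, -0.001], [0, 0.003, -0.001], [0, 0.003, -0.001], [0, 0.003, -0.001], [0, 0.003, -0.001], [0, 0.003, -0.001], [0, 0.003, -0.001]], angular=[[0, 0, 0], [0, 0, 0], [0, 0, 0], [0, 0, 0], [0, 0, 0], [0, 0, 0], [0, 0, 0], [0, 0, 0]], fingers=1, squeeze=20)

```text
time_s: 3.25
tool_pos: [0.4598, 0.2002, 0.1392]
tool_rot: [-69.6, 89.9, -53.4]
force: [-2.6, 4.1, 5.4]
grip_width: 0.0299
```

>>> drive_tool(offset=[[0, 0, 0], [0, 0, 0], [0, 0, 0], [0, 0, 0]], angular=[[0, 0, 0], [0, 0, 0], [0, 0, 0], [0, 0, 0]], squeeze=25)

```text
time_s: 3.75
tool_pos: [0.4598, 0.2002, 0.1393]
tool_rot: [-68.8, 89.9, -52.6]
force: [-1.4, 3.2, 2.2]
grip_width: 0.0306
```

```bash
python3 - <<'E'
from mv import *
from cell import vision
import cv2
state()
for n in("top","side"):
    c=vision.read_camera(n)["pixels"][:,:,::-1]
    c=c[250:350,110:250] if n=="top" else c[130:210,160:260]
    cv2.imwrite(f"pics/{n}3.png",cv2.resize(c,None,fx=5,fy=5))
E
```

```text
t 3.75 p [0.4598 0.2002 0.1393] w 0.030587115927891095 F [-1.3652  3.1811  2.1892] 
q [-46.3148   3.969   20.5084 111.2435  -1.3941  65.0192  -9.1304] 
 [[ 0.0014 -0.2779  0.9606]
 [-0.0018  0.9606  0.2779]
 [-1.     -0.0021  0.0008]]
```

View pics/side3.png

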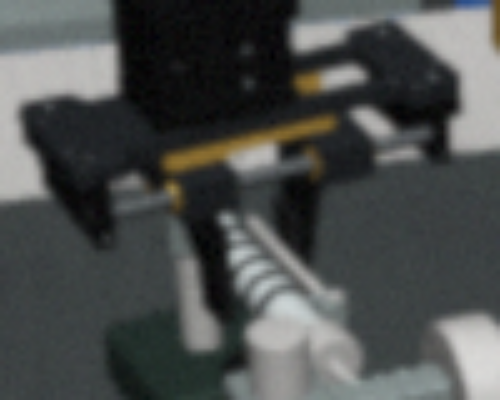

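View pics/top3.png

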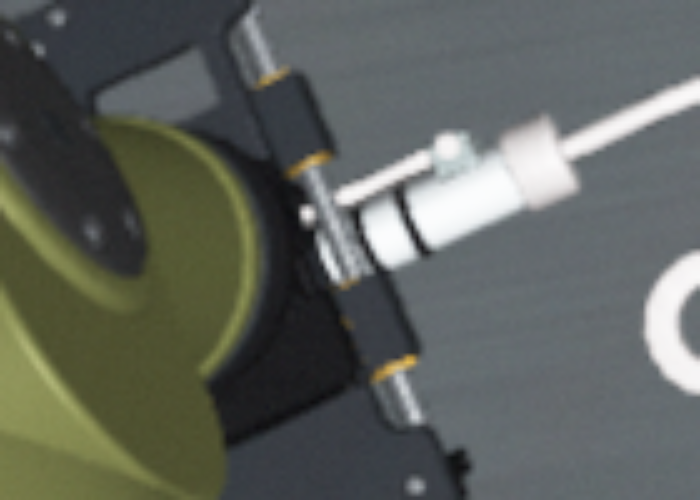

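The trigger bar now lies parallel to and against the handle, held between the two fingers at a width of 30.6 mm. I'm opening to release it.

>>> drive_tool(offset=[[0, 0, 0], [0, 0, 0], [0, 0, 0], [0, 0, 0], [0, 0, 0], [0, 0, 0], [0, 0, 0], [0, 0, 0]], angular=[[0, 0, 0], [0, 0, 0], [0, 0, 0], [0, 0, 0], [0, 0, 0], [0, 0, 0], [0, 0, 0], [0, 0, 0]], fingers=-1)

```text
time_s: 4.85
tool_pos: [0.4596, 0.2002, 0.1391]
tool_rot: [-82.6, 89.9, -66.4]
force: [0.1, -0.2, 0.4]
grip_width: 0.0868
```

>>> drive_tool(offset=[[-0.02, 0, 0], [-0.05, 0, 0], [-0.09, 0, 0], [-0.13, 0, 0], [-0.17, 0, 0], [-0.19, 0, 0], [-0.19, 0, 0]], angular=[[0, 0, 0], [0, 0, 0], [0, 0, 0], [0, 0, 0], [0, 0, 0], [0, 0, 0], [0, 0, 0]])

```text
time_s: 5.72
tool_pos: [0.4601, 0.201, 0.3306]
tool_rot: [-21.1, 89.8, -5.0]
force: [0.6, -0.5, -0.5]
grip_width: 0.0872
```

```bash
python3 - <<'E'
from mv import *
from cell import vision
import cv2
state()
for n in("top","side"):
    c=vision.read_camera(n)["pixels"][:,:,::-1]
    cv2.imwrite(f"pics/{n}4.png",c)
E
```

```text
t 5.725 p [0.4601 0.201  0.3306] w 0.08721584054876141 F [ 0.6482 -0.4593 -0.5264] 
q [-47.3109  -2.3347  20.023   95.0385   0.9093  86.9832 -11.2002] 
 [[ 0.0035 -0.2781  0.9605]
 [-0.0003  0.9605  0.2781]
 [-1.     -0.0013  0.0033]]
```

View pics/side4.png

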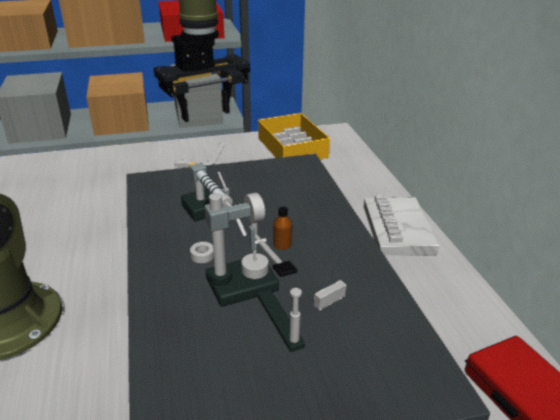

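View pics/top4.png

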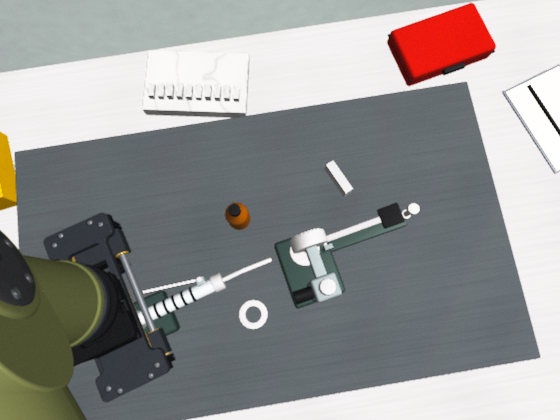

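```bash
python3 - <<'E'
from h import *
np.set_printoptions(precision=4,suppress=True)
T4=[(437,102),(534,64),(574,153),(477,190)]
S4=[(264,333),(345,305),(387,345),(305,368)]
post=np.array([.5471,-.2345,.171])
P=[]
for i,j in zip(range(4),(1,2,3,0)):
    p,e=tri(cf(T4[i],5,(290,190)),cf(S4[j],5,(220,200)));P.append(p);print(p,e)
P=np.array(P);c=P.mean(0);print("centre",c,"from post",c-post,np.hypot(*(c-post)[:2]))
print("sides",[np.linalg.norm(P[i]-P[i-1]) for i in range(4)])
a=(P[0]+P[3]-P[1]-P[2])/2;print("lever dir yaw",np.degrees(np.arctan2(a[1],a[0])),"rise",a[2]/np.hypot(*a[:2]))
# lever from the top: direction using lever midline end points
l=[onz("top",cf(u,5,(290,190)),z) for u,z in(((455,150),.183),((187,243),.168))]
print("lever",l); d=l[1]-l[0];print(np.degrees(np.arctan2(d[1],d[0])))
# base corners
for u in((275,500),): print(onz("top",cf(u,5,(290,190)),.065))
d=l[1][:2]-post[:2];print("post->hinge yaw",np.degrees(np.arctan2(d[1],d[0])))
E
python3 - <<'E'
import cv2,pickle
for n,(x,y,w,h) in dict(top=(370,190,60,50),side=(262,250,60,50)).items():
    c=pickle.load(open(n and f"{n}.pkl","rb"))["pixels"][:,:,::-1]
    cv2.imwrite(f"pics/{n}z.png",cv2.resize(c[y:y+h,x:x+w],None,fx=12,fy=12,interpolation=cv2.INTER_CUBIC))
E
```

```text
[ 0.5518 -0.1688  0.1851] 0.0003607109853120565
[ 0.5582 -0.2019  0.1915] 0.00029475819697169037
[ 0.5268 -0.2083  0.1921] 0.0003719637213416259
[ 0.5204 -0.1761  0.1838] 0.0007265415091139331
centre [ 0.5393 -0.1888  0.1881] from post [-0.0078  0.0457  0.0171] 0.046364470006320636
sides [np.float64(0.032317484477899346), np.float64(0.03424845661957683), np.float64(0.032071273179180064), np.float64(0.03389026648504828)]
lever dir yaw 101.04309443709496 rise -0.22079410490856463
lever [array([ 0.5353, -0.1719,  0.183 ]), array([ 0.521 , -0.0794,  0.168 ])]
98.79256921058737
[ 0.4322 -0.1062  0.065 ]
post->hinge yaw 99.55948715281738
```

View pics/sidez.png

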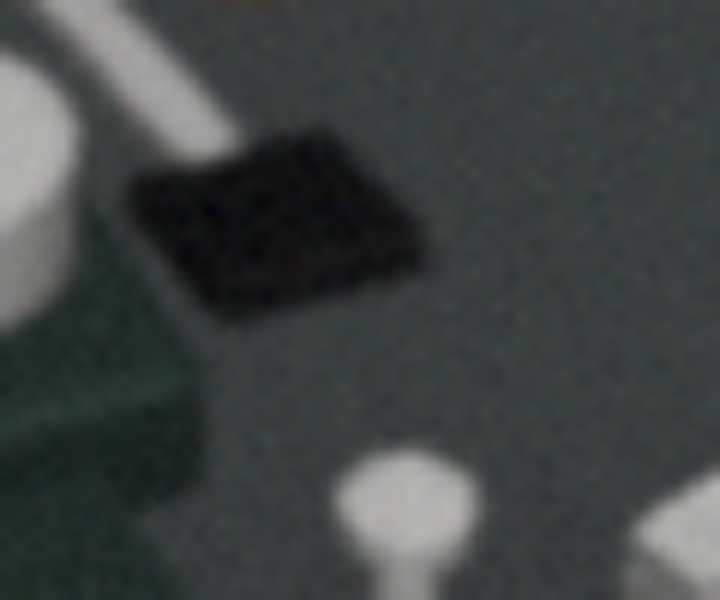

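View pics/topz.png

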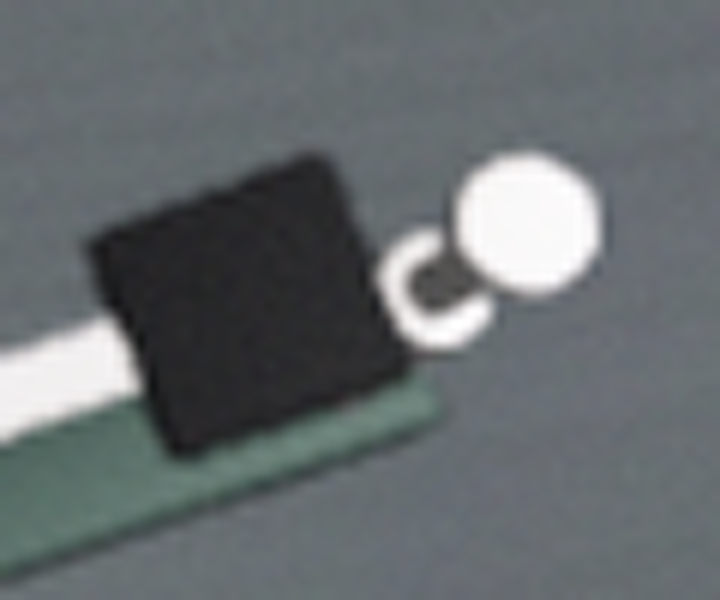

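The top zoom shows the paddle centred at about (250,305) and the cap at about (528,222). In the side zoom the cap's top face is centred at about (408,492). The paddle top triangulates to z = 0.188 and the post top to z = 0.171, a 17 mm drop, and they are 46 mm apart. Both match the description. Next I'll move above the paddle.

```bash
python3 - <<'E'
from mv import *
print(*delta([.5393,-.1888,.33],rot(np.radians(10))))
E
```

```text
[-0.0008 -0.3963 -0.0312] [ 0.1073 -0.0007  0.0025]
```

>>> drive_tool(offset=[[0, -0.04, -0.003], [0, -0.08, -0.006], [0, -0.12, -0.009], [0, -0.16, -0.012], [0, -0.2, -0.016], [0, -0.24, -0.019], [0, -0.28, -0.022], [0, -0.32, -0.025], [0, -0.36, -0.028], [0, -0.396, -0.031]], angular=[[0.01, 0, 0], [0.02, 0, 0], [0.03, 0, 0], [0.04, 0, 0], [0.05, 0, 0], [0.06, 0, 0], [0.07, 0, 0], [0.08, 0, 0], [0.1, 0, 0], [0.107, 0, 0]], fingers=1, squeeze=20)

```text
time_s: 7.08
tool_pos: [0.5388, -0.1897, 0.3275]
tool_rot: [-147.2, 89.8, -137.2]
force: [0.0, -0.3, 0.3]
grip_width: 0.002
```

```bash
python3 - <<'E'
from mv import *
state()
print(*delta([.5393,-.1888,.21],rot(np.radians(10))))
E
```

```text
t 7.075 p [ 0.5388 -0.1897  0.3275] w 0.001973049006108712 F [ 0.0336 -0.3265  0.2575] 
q [-23.4532   8.3322  45.3942  86.9652  -5.7447  87.265   31.8954] 
 [[-0.0026 -0.1732  0.9849]
 [-0.0024  0.9849  0.1732]
 [-1.     -0.0019 -0.003 ]]
[0.1175 0.0011 0.001 ] [-0.0004 -0.003   0.0019]
```

>>> drive_tool(offset=[[0.03, 0, 0], [0.06, 0.001, 0.001], [0.09, 0.001, 0.001], [0.108, 0.001, 0.001], [0.115, 0.001, 0.001], [0.115, 0.001, 0.001]], angular=[[0, 0, 0], [0, 0, 0], [0, 0, 0], [0, 0, 0], [0, 0, 0], [0, 0, 0]])

```text
time_s: 7.82
tool_pos: [0.5393, -0.1889, 0.2125]
tool_rot: [-149.0, 89.8, -139.0]
force: [0.5, 0.9, 0.4]
grip_width: 0.001
```

```bash
python3 - <<'E'
from mv import *
from cell import vision
import cv2
state()
print(*delta([.5393,-.1888,.179],rot(np.radians(10))))
c=vision.read_camera("side")["pixels"][:,:,::-1]
cv2.imwrite("pics/side5.png",cv2.resize(c[160:320,200:360],None,fx=4,fy=4))
c=vision.read_camera("top")["pixels"][:,:,::-1]
cv2.imwrite("pics/top5.png",cv2.resize(c[150:270,320:480],None,fx=4,fy=4))
E
```

```text
t 7.825 p [ 0.5393 -0.1889  0.2125] w 0.0009987711538928844 F [0.5284 0.8558 0.3987] 
q [-22.6445  11.4324  44.7387  97.3892  -8.114   74.6867  33.6614] 
 [[-0.0029 -0.1731  0.9849]
 [-0.0025  0.9849  0.1731]
 [-1.     -0.002  -0.0033]]
[0.0335 0.0002 0.0001] [-0.0005 -0.0033  0.002 ]
```

View pics/side5.png

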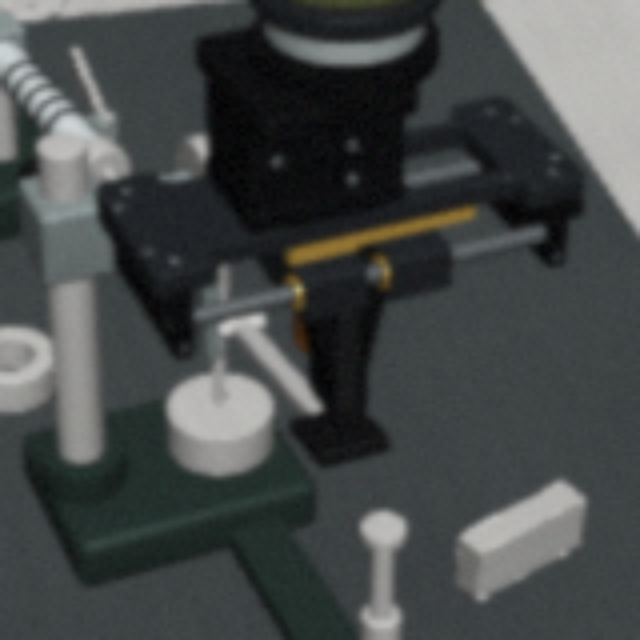

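View pics/top5.png

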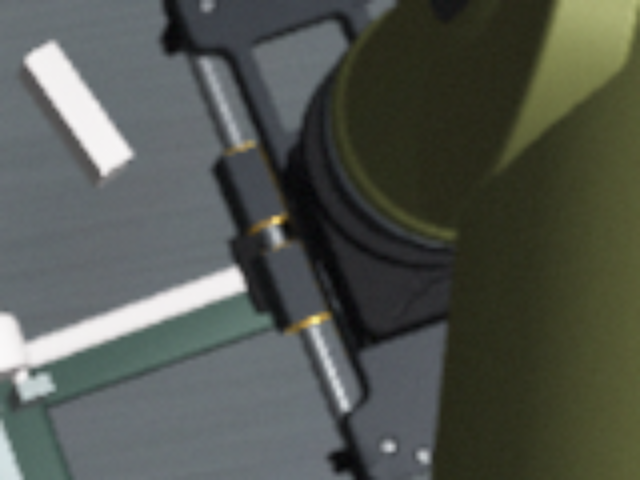

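The closed fingertips are centred above the paddle, with their tip about 15 mm over it. I'm pressing gradually and watching the force.

>>> drive_tool(offset=[[0.006, 0, 0], [0.012, 0, 0], [0.014, 0, 0], [0.017, 0, 0], [0.02, 0, 0], [0.02, 0, 0], [0.02, 0, 0]], angular=[[0, 0, 0], [0, 0, 0], [0, 0, 0], [0, 0, 0], [0, 0, 0], [0, 0, 0], [0, 0, 0]])

```text
time_s: 8.8
tool_pos: [0.54, -0.1896, 0.1937]
tool_rot: [-111.6, 89.8, -101.6]
force: [-1.1, -1.9, 2.9]
grip_width: 0.0003
```

>>> drive_tool(offset=[[0.004, 0, 0], [0.008, 0, 0], [0.012, 0, 0], [0.013, 0, 0], [0.013, 0, 0], [0.013, 0, 0]], angular=[[0, 0, 0], [0, 0, 0], [0, 0, 0], [0, 0, 0], [0, 0, 0], [0, 0, 0]])

```text
time_s: 9.55
tool_pos: [0.5402, -0.1899, 0.181]
tool_rot: [-99.2, 89.8, -89.3]
force: [0.5, -3.2, 3.1]
grip_width: 0.0
```

```bash
python3 - <<'E'
from mv import *
from cell import vision
import cv2
state()
c=vision.read_camera("side")["pixels"][:,:,::-1]
cv2.imwrite("pics/side6.png",cv2.resize(c[250:310,260:330],None,fx=10,fy=10,interpolation=cv2.INTER_CUBIC))
E
```

```text
t 9.55 p [ 0.5402 -0.1899  0.181 ] w 7.820687032152756e-06 F [ 0.4844 -3.2225  3.1477] 
q [-22.0563  12.9681  44.4578  99.7096  -9.3632  71.1146  34.6509] 
 [[ 0.     -0.1727  0.985 ]
 [-0.0035  0.985   0.1727]
 [-1.     -0.0035 -0.0006]]
```

View pics/side6.png

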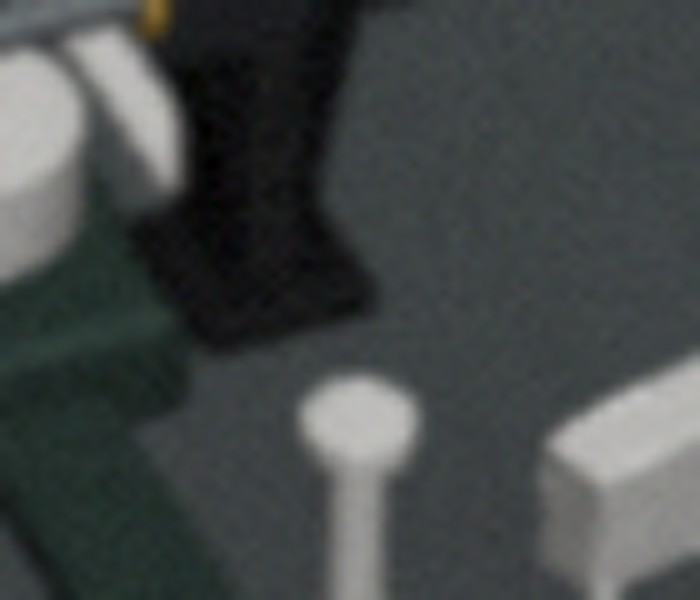

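```bash
python3 - <<'E'
from h import *
for z in(.165,.171,.175): 
  for nm,P in(("out+x",[.5592,-.2036,z]),("out-x",[.5257,-.2095,z]),("in-x",[.5194,-.174,z]),("cap",[.5471,-.2345,z])):
    print(z,nm,(proj("side",P)-[260,250]+.5)*10)
# rest check
for nm,P in(("out+x",[.5592,-.2036,.1915]),("out-x",[.5257,-.2095,.1915])): print("rest12",(proj("side",P)-[262,250]+.5)*12)
E
```

```text
0.165 out+x [380.34625506 313.2008367 ]
0.165 out-x [204.45106964 362.97710032]
0.165 in-x [123.10621175 242.08360209]
0.165 cap [360.40255309 437.36912764]
0.171 out+x [381.20522428 286.95014959]
0.171 out-x [204.70561915 336.58505494]
0.171 in-x [123.07732983 216.04564209]
0.171 cap [361.2164137  410.77054301]
0.175 out+x [381.78117402 269.3487315 ]
0.175 out-x [204.87630961 318.88763225]
0.175 in-x [123.05796607 198.58859638]
0.175 cap [361.76221192 392.93277087]
rest12 [437.02240065 235.05115383]
rest12 [222.70670034 294.00422163]
```

>>> drive_tool(offset=[[0.001, 0, 0], [0.002, 0, 0], [0.002, 0, 0], [0.002, 0, 0], [0.002, 0, 0], [0.002, 0, 0], [0.002, 0, 0], [0.002, 0, 0]], angular=[[0, 0, 0], [0, 0, 0], [0, 0, 0], [0, 0, 0], [0, 0, 0], [0, 0, 0], [0, 0, 0], [0, 0, 0]])

```text
time_s: 10.6
tool_pos: [0.5402, -0.19, 0.179]
tool_rot: [-97.6, 89.8, -87.7]
force: [0.4, -3.2, 4.7]
grip_width: 0.0006
```

```bash
python3 - <<'E'
from mv import *
from cell import vision
import cv2
state()
c=vision.read_camera("side")["pixels"][:,:,::-1]
cv2.imwrite("pics/side7.png",cv2.resize(c[100:310,170:370],None,fx=2.8,fy=2.8,interpolation=cv2.INTER_CUBIC))
c=vision.read_camera("top")["pixels"][:,:,::-1]
cv2.imwrite("pics/top7.png",c)
state()
E
```

```text
t 10.6 p [ 0.5402 -0.19    0.179 ] w 0.0005829385641429245 F [ 0.3629 -3.2106  4.7384] 
q [-22.0111  13.0737  44.4357  99.8472  -9.4421  70.8934  34.7175] 
 [[ 0.0001 -0.1727  0.985 ]
 [-0.0037  0.985   0.1727]
 [-1.     -0.0037 -0.0005]]
t 10.7 p [ 0.5402 -0.19    0.179 ] w 0.00044531531443595633 F [ 1.2394 -3.6255  4.3416] 
q [-22.0139  13.0735  44.4367  99.8469  -9.4419  70.8941  34.7139] 
 [[ 0.0001 -0.1726  0.985 ]
 [-0.0037  0.985   0.1726]
 [-1.     -0.0037 -0.0005]]
```

View pics/side7.png

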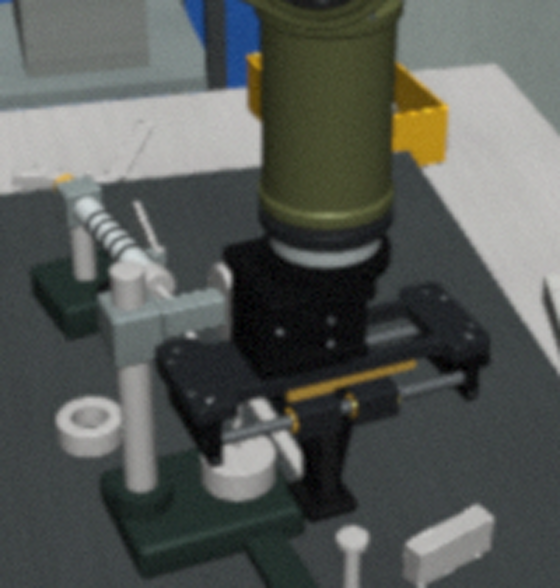

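View pics/top7.png

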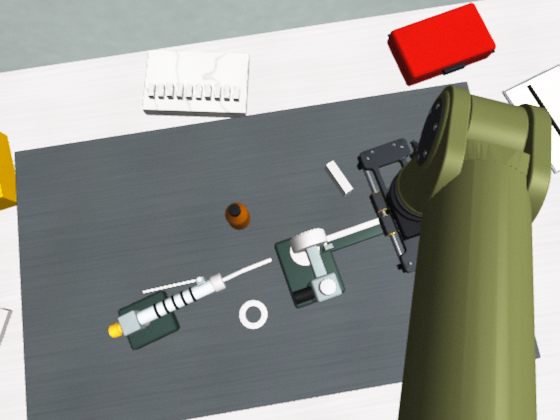

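```bash
python3 -c "
from cell import sign_off
print(sign_off())"
```

```text
the job is handed in; nothing more can be done
None
```

The job is handed in, at about 10.7 s of the 56 s allowed, with the fingers still holding the paddle down. `sign_off` gives no verdict, so what follows is from my own checks.

- **Air gun:** I squeezed the trigger against the handle between both fingers at up to 25 N. The opening read 30.6 mm, where 31 mm means fully squeezed, and the pictures showed the bar lying parallel to the handle. I then opened the fingers, and the pictures show it sprung back out.
- **Paddle:** I pressed it with the closed fingertips until they stood at z ≈ 0.171 m, the post top's height from the two cameras. The last readings were steady, with about 4.5 N of upward force.
- **Height uncertainty:** I found the post's height from the cameras only, so it could be off by about 2 mm, against a 5 mm tolerance. One corner of the paddle seen in the side view just before the final 2 mm press agreed with the arm's reading to about 1 mm. I did not measure the paddle's height in the pictures again after that press.
- **Other things:** the last pictures show the block, bottle and ring where they started. The post looks in place in the side view, but the arm hides it from the top camera. I judged this by eye rather than measuring it.
- **Unexpected reading:** the wrist also showed a sideways force of about 3 N at the end. I put this down to friction on the paddle.

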